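# Fit the toothed divider into the shop's display bin

## Task

Take the toothed wooden divider out of the stock rack by its free end, set it down and let go, then take it again by its middle. Lower it into the display bin, without forcing or dropping it, so that every tongue enters its own slot (the wide tongue in the wide slot) and the board sits fully home on the slotted rail. Leave the jar, the screwdriver and the carton where they are, and let go.

Things in the scene. Friction and masses are not known exactly. Their poses are not given: they have to be found in the camera images.
- divider: Loose plywood board, about 0.16 kg: 180 mm long (its y), 20 thick (x), 50 high, on five tongues 20 mm long: 70 high in all. Origin: mid length and thickness, at the tongue tips; z up from tips to board. Stands on its tips on a flat top. Starts tips down in the rack, its -y end sticking out about 50 mm towards the robot; only that end can be gripped there.
- divider_wide_tongue (a point): Tip of the divider's wide tongue (28 mm wide), at y = +68 mm, z = 0 in the divider's frame. The other four tongues, at y = -68, -34, 0 and +34 mm, are 14 mm wide. All are 20 mm thick like the board, with 1 mm bevels at the tips.
- divider_grip (a point): Middle of the divider's board, 15 mm below its top edge (divider frame 0, 0, +55 mm).
- bin: White open bin fixed to the counter, 240 (x) by 212 (y) mm, walls 40 high, 8 thick. A 44 mm wide wooden rail runs along its y through the middle, top 26 mm above the counter, with five slots. At both ends of the rail, from 44 mm off the middle outwards, guide cheeks 88 mm high stand 30 mm apart: fingers fit round the board only between them. Origin: centre of underside.
- bin_seat (a point): Where the divider's origin lies when fully home: on the rail's middle, 6 mm above the counter, 20 mm below the rail's top. Axes as the bin's; the fitted divider's axes are parallel to them. The slots lie at y = -68, -34, 0, +34 (narrow) and +68 mm (wide), each 2 mm larger in all than its tongue both ways, 22 mm deep.
- bin_wide_slot (a point): Where the tip of the wide tongue lies when fully home (bin frame 0, +68, +6 mm).
- rack: White stock rack fixed to the counter: two boards 132 mm long (its y), 14 thick, tops 96 mm above the counter, 30 mm apart, on an 8 mm base; closed at the +y end, open at the -y end and above. The divider stands on the base between them, axes parallel to the rack's within 0.02 rad. Origin: centre of the bay, at counter level.
- carton: Closed cardboard carton 42 x 90 x 30 mm lying on the bin's floor, 88 mm from the rail's centre line on the bin's +x side. Bystander. Origin: centre of its underside.
- jar: Closed glass jar, 60 mm across, 85 mm high, standing on the counter beyond the work. Bystander. Origin: centre of its underside.
- screwdriver: Stubby screwdriver 130 mm long with a black handle, lying on the bin's floor along the bin's y axis, about 85 mm from the rail's centre line on the bin's -x side. Bystander. Origin: under its middle.
Not all that is in view belongs to the job. There is more than one size of the divider; the job needs the smallest.

How it is judged (in metres and radians):
On the way, in this order (a step that is already met when the one before it is completed fails the run):
1. the divider, drawn at least 50 mm from where it stood, has been set down: at rest, not touched by the fingers, outside the bin's slots (distance of divider from where it was at the start of the episode above 0.05 m and contact force between the fingers and divider below 0.3 N and linear speed of divider below 0.02 m/s and distance between divider and bin_seat above 0.03 m), for 0.2 s.
2. it has been taken again by its middle: the grasp point within 55 mm of the middle of the board, and the fingers gripping it (contact force between the fingers and divider above 2 N and distance between the grasp point and divider_grip below 0.055 m), for 0.2 s.
At the end, for the whole second after the job is handed in: The divider stands upright (within 0.06 rad) and at rest in the bin, its origin within 4 mm horizontally of the seat and no more than 2.5 mm above it, its wide tongue within 5 mm of its place in the wide slot (horizontal distance between divider and bin_seat below 0.004 m and horizontal distance between divider_wide_tongue and bin_wide_slot below 0.005 m and z of divider in the frame of bin_seat below 0.0025 m and angle between divider's own z axis and vertical below 0.06 rad and linear speed of divider below 0.02 m/s); the robot touches nothing.
It fails at once if the jar, the screwdriver or the carton is moved more than 25 mm (distance of any of jar, screwdriver, carton from where it was at the start of the episode above 0.025 m).
It fails at once if the divider is dropped into the bin: falling faster than 0.45 m/s over the seat with no finger on it (horizontal distance between divider and bin_seat below 0.04 m and linear speed of divider above 0.45 m/s and contact force between the fingers and divider below 0.3 N).
It fails at once if the divider is forced: pressed on the bin with more than 60 N (contact force between divider and bin above 60 N).
It also fails if it takes over 59 s, if anything falls off the work surface, if the arm or the gripper's body presses on something with over 40 N, if the wrist force passes 120 N, or if a joint passes its speed limit or range.

## Robot

A 6-joint arm with a two-finger parallel gripper is mounted at the origin on the work surface. World frame = base frame: x ahead of the robot, y to its left, z up, the work surface at z = 0. Lengths are in m, angles in degrees, forces in N, time in s.
With the tool pointing down it reaches from about 0.375 to 0.9 m from the base axis. Payload 3.1 kg.
Tool frame: the origin (TCP) lies on the centre line of the jaws, within the pads' length; the fingertips stand 22 mm ahead of it and the grasp point (between the pads) lies 3 mm ahead of it; y points along the fingers, z is the direction in which the jaws open and shut, and the axes are right-handed (so a half turn about y gives the same grasp; the last joint's range is limited). The gripper opens to 87 mm and grips with 3 to 60 N. Pads are 19 mm wide; open, the fingers measure 117 mm over their backs; the gripper's body (75 mm by 190 mm) begins 51 mm behind the grasp point.
Start: joints at [-83.68, 30.224, 82.088, -0, 67.689, -10.227], TCP at [0.178, -0.599, 0.218] pointing down, gripper open.
Joint ranges: [-176.69, 176.69], [-43.24, 126.21], [12.49, 139.97], [-82, 262], [0, 151.66], [-163.58, 163.58]. Speed limits (degrees/s): [159.86, 159.86, 180, 180, 180, 180].

## Interface

Orientations are given as a 3x3 rotation matrix whose columns are the frame's x, y, z axes.
In Python, from rig import bot gives the robot as it stands.
- The arm moves only by the tool jog_arm, never from a script. Its argument "motion" is one flat list of numbers, 6 for each row, row after row: the shift along the tool's x, y, z in mm, then the turn, a rotation vector about the tool's x, y, z in degrees. A call has 1 to 20 rows; each row is the pose to reach, as a shift and turn from the pose commanded when the call began, along the tool's axes at that moment; what a row does not reach only later rows make up. A row lasts 1/8 s, in which the tool goes at most 62.5 mm and 10.7 degrees, less where a joint would pass 70% of its speed; a pose out of reach is approached as far as the arm can. A call with a gripper value outside its range is refused whole. "gripper" is the opening, from 0 (shut) to 1 (fully open), set as the call begins (left out, the last holds). The fingers move at their own pace and stop on an object; the grip force is fixed at half the most. Time passes only in rows, so rows that repeat a pose let the fingers close. It gives the time, the measured TCP pose, the force and the opening at its end, in the units of the state.
- bot.read_state(): the state, without advancing time (a new reading comes with each control period).
- bot.capture(name): name is "scene" or "top" or "wrist"; returns (picture, depth): 384x512x3 uint8, red, green, blue; 384x512 float32, m along the optical axis (not along the pixel's ray), 0 where there is no reading.
- bot.get_calibration(name): a dict with "mtx" (3x3 intrinsics, pixels), "pose" (4x4, takes a point from camera to world coordinates); the wrist camera has in their place "hand_eye" (4x4, takes a point from camera to tool coordinates, whose origin is the TCP and whose axes are the tool frame's). Camera axes: x right, y up, looking along -z (the intrinsics and any distortion apply to the point x, -y, -z); pixel columns grow to the right and rows downward; lengths in m; the calibration is good to about 2 mm. The wrist camera is an equidistant fisheye: a pixel r from the principal point sees the ray r / f radians off the axis. A picture is of the moment at which its call begins: read the wrist's pose just before it. get_calibration takes no time and is no camera call.
- bot.hand_in(): hands the job in, once; it reports no verdict.
The state is a dict: "time_s": time; "joint_positions": joint angles; "qvel": joint speeds; "tau": joint torques, N m; "position": TCP position; "tcp_rot": TCP orientation; "force": force on the tool from outside, world axes, zero at the start; "moment": the same for the moment, N m; "opening": opening from 0.0 (shut) to 1.0 (fully open).
Only numpy, scipy, OpenCV 4.12 (cv2) and the standard library are available. Lean on these libraries where they do the work, as an engineer would, in place of code of your own. Each camera call takes 0.05 s, during which the arm holds its last target.

## Working session

There is one attempt and no reset: what is moved stays moved. The work goes in short steps, Python scripts to look and compute and a tool call to move; the robot and the scene stay as the last step left them, time stands still between calls to the robot, and variables do not carry over. Pictures are saved under pics/ and viewed, and the job is handed in when it is done.

Besides the shell and the picture viewer there is one more tool, called after ">>>" as name(argument=value, ...) on one line, values as JSON. jog_arm: Moves the arm, as the interface text tells. Its arguments: {"type":"object","properties":{"motion":{"type":"array","items":{"type":"number"}},"gripper":{"type":"number"}},"required":["motion"]}

```bash
ls; mkdir -p pics; python3 - <<'E'
from rig import bot
import cv2,numpy as np
print(bot.read_state())
for n in ["scene","top","wrist"]:
    p,d=bot.capture(n); cv2.imwrite(f"pics/{n}0.png",p[:,:,::-1]); np.save(f"{n}0.npy",d)
    print(n,bot.get_calibration(n))
E
```

```text
pics
{'time_s': 0.0, 'joint_positions': array([-8.36829769e+01,  3.02791991e+01,  8.21573809e+01, -7.46340104e-04,
        6.76897404e+01, -1.02284876e+01]), 'qvel': array([ 0.11852644, -0.0564791 , -0.02003061,  0.00296093, -0.00171852,
        0.01907303]), 'tau': array([-1.75181689e-03, -4.40049505e+01, -1.76592225e+01,  6.31477009e-02,
        5.82403515e-02, -1.53520259e-04]), 'position': array([ 0.17791323, -0.59835456,  0.21746364]), 'tcp_rot': array([[-9.58592472e-01, -2.54560610e-04,  2.84781332e-01],
       [-2.84781193e-01,  2.18999223e-03, -9.58590046e-01],
       [-3.79649638e-04, -9.99997570e-01, -2.17180414e-03]]), 'force': array([-0.27010038,  0.31191331,  0.53374086]), 'moment': array([-0.00746331,  0.00618621,  0.01708888]), 'opening': 0.9986637865434715}
scene {'mtx': array([[360.73761331,   0.        , 248.47518046],
       [  0.        , 360.73761331, 190.99879375],
       [  0.        ,   0.        ,   1.        ]]), 'pose': array([[ 0.73375424, -0.49283773,  0.46767048,  1.02309118],
       [ 0.67925165,  0.5170344 , -0.52085758, -0.47940199],
       [ 0.014896
[... 350 characters left out ...]
[-0.9999943 ,  0.00207992, -0.00265868,  0.09520611],
       [-0.00244676,  0.09598959,  0.99537933,  1.43066282],
       [ 0.        ,  0.        ,  0.        ,  1.        ]])}
wrist {'mtx': array([[297.31863964,   0.        , 256.16308887],
       [  0.        , 297.31863964, 188.68698266],
       [  0.        ,   0.        ,   1.        ]]), 'hand_eye': array([[-1.40879359e-03, -9.54992243e-01, -2.96627429e-01,
        -8.25342204e-02],
       [ 5.61473883e-05,  2.96627647e-01, -9.54993212e-01,
        -1.66431556e-01],
       [ 9.99999006e-01, -1.36204317e-03, -3.64266808e-04,
        -5.57540228e-05],
       [ 0.00000000e+00,  0.00000000e+00,  0.00000000e+00,
         1.00000000e+00]])}
```

View pics/scene0.png

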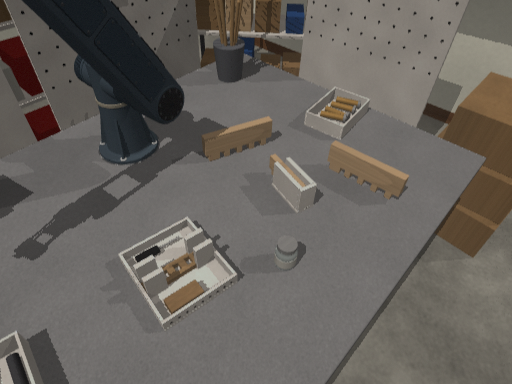

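View pics/top0.png

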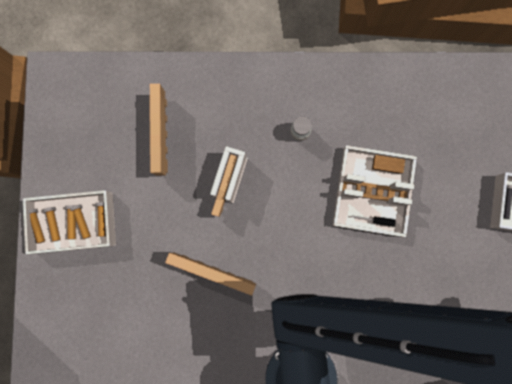

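View pics/wrist0.png

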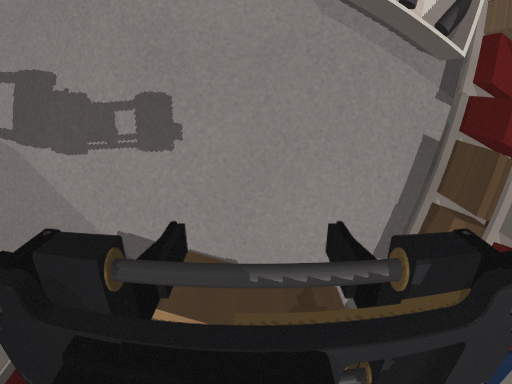

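The top view shows the rack near (228,178) holding the small divider, with its free end at about (217,213). The bin is near (376,190) and the jar at (302,129). The two larger boards at (157,128) and (210,273) are decoys. I'll enlarge the rack and bin.

```bash
python3 - <<'E'
import cv2,numpy as np
p=cv2.imread("pics/top0.png")
a=cv2.resize(p[140:225,200:260],None,fx=6,fy=6,interpolation=cv2.INTER_CUBIC)
b=cv2.resize(p[140:240,330:425],None,fx=5,fy=5,interpolation=cv2.INTER_CUBIC)
b=b[:510]
a=a[:510]; h=min(len(a),len(b))
h=500
cv2.imwrite("pics/topz.png",np.hstack([a[:h,:320],b[:h]]))
s=cv2.imread("pics/scene0.png")
cv2.imwrite("pics/scz.png",cv2.resize(s[210:330,110:250],None,fx=5,fy=5,interpolation=cv2.INTER_CUBIC))
E
```

```text
(no output)
```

View pics/topz.png

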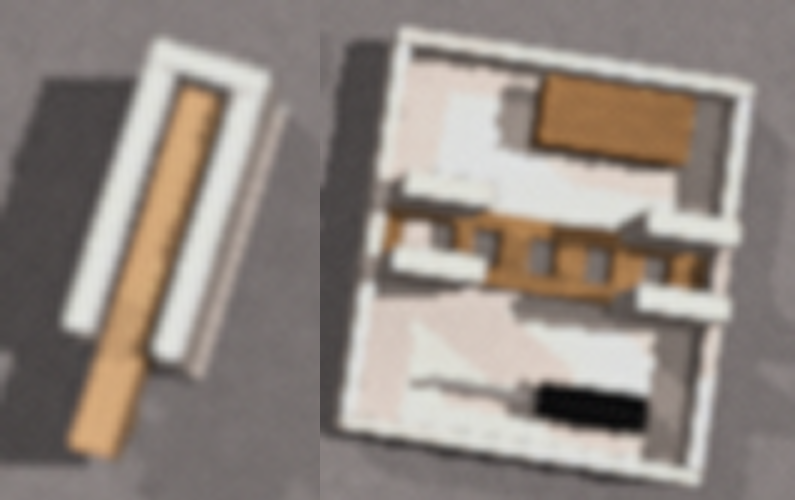

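View pics/scz.png

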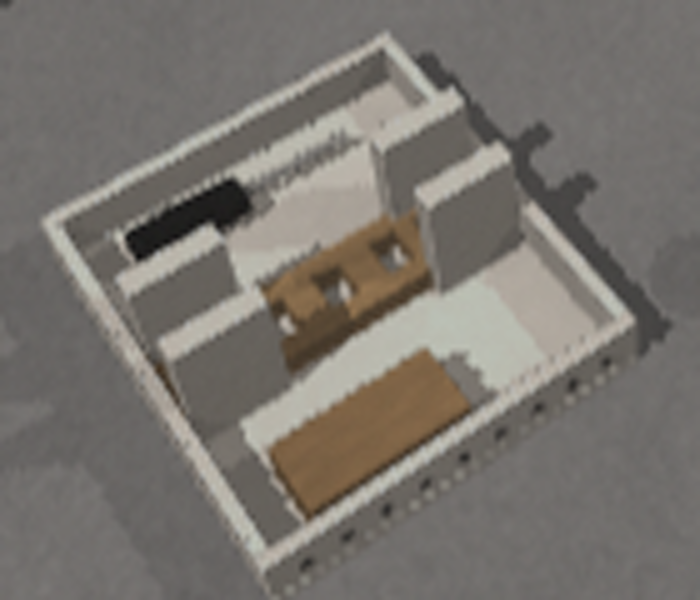

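```bash
cat > h.py <<'E'
import numpy as np,cv2
from rig import bot
def ray(name,uv,st=None):
    c=bot.get_calibration(name);K=c["mtx"]
    uv=np.atleast_2d(np.asarray(uv,float))
    x=(uv[:,0]-K[0,2])/K[0,0];y=(uv[:,1]-K[1,2])/K[1,1]
    if name=="wrist":
        r=np.hypot(x,y)+1e-12;s=np.sin(r)/r
        d=np.stack([x*s,-y*s,-np.cos(r)],1)
        T=np.eye(4);T[:3,:3]=st["tcp_rot"];T[:3,3]=st["position"];P=T@c["hand_eye"]
    else:
        d=np.stack([x,-y,-np.ones_like(x)],1);P=c["pose"]
    return P[:3,3],d@P[:3,:3].T
def onz(name,uv,z,st=None):
    o,d=ray(name,uv,st);t=(z-o[2])/d[:,2]
    return o+d*t[:,None]
def proj(name,X,st=None):
    c=bot.get_calibration(name);K=c["mtx"];X=np.atleast_2d(X)
    if name=="wrist":
        T=np.eye(4);T[:3,:3]=st["tcp_rot"];T[:3,3]=st["position"];P=T@c["hand_eye"]
    else: P=c["pose"]
    q=(X-P[:3,3])@P[:3,:3]
    x,y,z=q[:,0],-q[:,1],-q[:,2]
    if name=="wrist":
        r=np.hypot(x,y);th=np.arctan2(r,z);x,y=x/r*th,y/r*th
    else: x,y=x/z,y/z
    return np.stack([K[0,0]*x+K[0,2],K[1,1]*y+K[1,2]],1)
E
python3 - <<'E'
from h import *
p=cv2.imread("pics/top0.png")
hsv=cv2.cvtColor(p,cv2.COLOR_BGR2HSV)
def big(m,box):
    z=np.zeros_like(m);u0,v0,u1,v1=box;z[v0:v1,u0:u1]=m[v0:v1,u0:u1]
    cs,_=cv2.findContours(z,cv2.RETR_EXTERNAL,cv2.CHAIN_APPROX_NONE)
    return max(cs,key=cv2.contourArea)
wood=cv2.inRange(hsv,(5,80,80),(25,255,255))
c=big(wood,(200,140,260,225))
r=cv2.minAreaRect(c);print("div",r);b=cv2.boxPoints(r);w=onz("top",b,0.078);print(w.round(4))
print("sides",np.linalg.norm(w-np.roll(w,1,0),axis=1),"centre",w.mean(0))
white=cv2.inRange(hsv,(0,0,150),(180,60,255))
for nm,box,z in[("rack",(200,140,250,210),.096),("bin",(330,140,425,240),.04)]:
    c=big(white,box);r=cv2.minAreaRect(c);b=cv2.boxPoints(r);w=onz("top",b,z)
    print(nm,r,w.round(4).tolist(),np.linalg.norm(w-np.roll(w,1,0),axis=1),w.mean(0))
    e=w-np.roll(w,1,0);print(np.degrees(np.arctan2(e[:,1],e[:,0])))
c=big(wood,(200,140,260,225));b=cv2.boxPoints(cv2.minAreaRect(c));w=onz("top",b,0.078);e=w-np.roll(w,1,0);print(np.degrees(np.arctan2(e[:,1],e[:,0])))
E
```

```text
div ((224.52313232421875, 185.15029907226562), (9.316279411315918, 63.88791275024414), 17.818889617919922)
[[0.475  0.2611 0.078 ]
 [0.6506 0.2071 0.078 ]
 [0.6424 0.1814 0.078 ]
 [0.4669 0.2357 0.078 ]]
sides [0.02663071 0.18379927 0.02696076 0.18368068] centre [0.55871268 0.22132784 0.078     ]
rack ((229.22601318359375, 173.4768829345703), (25.293720245361328, 52.198123931884766), 17.35402488708496) [[0.5291, 0.2623, 0.096], [0.6719, 0.2199, 0.096], [0.6502, 0.1509, 0.096], [0.5079, 0.1939, 0.096]] [0.07157626 0.14897075 0.07230405 0.14871474] [0.58979311 0.20676104 0.096     ]
[  72.75742422  -16.53904309 -107.43978113  163.18192052]
bin ((375.79058837890625, 190.49325561523438), (75.12198638916016, 82.03632354736328), 8.972625732421875) [[0.4456, -0.0912, 0.04], [0.6859, -0.1317, 0.04], [0.6511, -0.3509, 0.04], [0.412, -0.3069, 0.04]] [0.21834223 0.24374765 0.22193669 0.24314238] [ 0.54866386 -0.22018106  0.04      ]
[ 81.14945954  -9.58318613 -99.02556194 169.56802963]
[  72.3639992   -17.08112277 -107.88188093  162.81635763]
```

```bash
cat >> h.py <<'E'
from scipy.spatial.transform import Rotation as R
def Rdown(yaw):
    a=np.radians(yaw);x=np.array([np.cos(a),np.sin(a),0]);y=np.array([0,0,-1.]);return np.stack([x,y,np.cross(x,y)],1)
def rel(pos,yaw,st=None):
    st=st or bot.read_state()
    Rt=st["tcp_rot"];d=Rt.T@(np.array(pos)-st["position"])*1000
    rv=R.from_matrix(Rt.T@Rdown(yaw)).as_rotvec(degrees=True)
    return np.r_[d,rv].round(2)
E
python3 - <<'E'
from h import *
print(rel((.54,-.28,.2),-99.2))
E
```

```text
[-4.3777e+02  1.8150e+01 -2.0220e+02  8.0000e-02 -6.4250e+01 -7.0000e-02]
```

>>> jog_arm(motion=[-20,1,-10,0,-3,0,-70,3,-32,0,-11,0,-125,5,-58,0,-19,0,-180,8,-84,0,-27,0,-235,10,-110,0,-35,0,-290,12,-135,0,-43,0,-345,14,-160,0,-51,0,-395,16,-182,0,-58,0,-425,17,-196,0,-62,0,-438,18,-202,0,-64,0,-438,18,-202,0,-64,0,-438,18,-202,0,-64,0])

```text
time_s: 1.65
position: [0.5394, -0.2814, 0.2004]
tcp_rot: [[-0.166, -0.001, 0.986], [-0.986, -0.0, -0.166], [0.0, -1.0, -0.001]]
force: [1.3, -0.8, 0.2]
opening: 0.997
```

```bash
python3 - <<'E'
from h import *
st=bot.read_state();p,d=bot.capture("wrist");cv2.imwrite("pics/w1.png",p[:,:,::-1]);np.save("w1.npy",d)
np.savez("w1st.npz",**{k:st[k] for k in("position","tcp_rot")})
print(st["time_s"],st["position"],st["tcp_rot"],st["force"],st["joint_positions"])
E
```

```text
1.65 [ 0.53940759 -0.28136885  0.20040982] [[-1.65502916e-01 -7.45549355e-04  9.86209019e-01]
 [-9.86209282e-01 -7.01485393e-05 -1.65503013e-01]
 [ 1.92571786e-04 -9.99999720e-01 -7.23657906e-04]] [ 1.32631315 -0.79345153  0.18796936] [-3.80450009e+01  3.01179654e+01  8.56136967e+01 -3.27285030e-02
  6.42995052e+01 -2.85043444e+01]
```

View pics/w1.png

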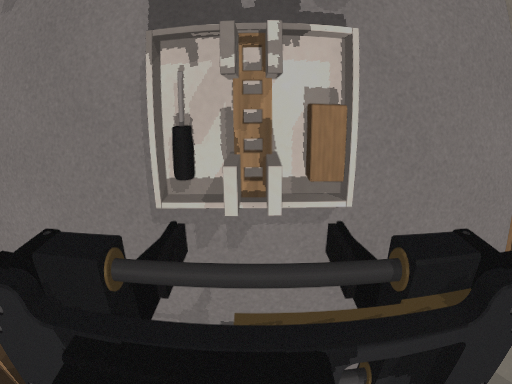

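The wrist view shows the whole bin. The slots lie along column ~252 at rows 58 (wide), 88, 116, 145 and 173. The screwdriver is on the left and the carton on the right. Next I'll measure the slots on the rail top plane.

```bash
python3 - <<'E'
from h import *
p=cv2.imread("pics/w1.png")
cv2.imwrite("pics/w1z.png",cv2.resize(p[20:215,210:295],None,fx=6,fy=6,interpolation=cv2.INTER_CUBIC)[:, :])
z=cv2.resize(p[20:215,210:295],None,fx=3,fy=3,interpolation=cv2.INTER_CUBIC)
cv2.imwrite("pics/w1z.png",z)
hsv=cv2.cvtColor(p,cv2.COLOR_BGR2HSV)
for v in range(35,200): print(v,hsv[v,252].tolist(),p[v,252].tolist()) if v%1==0 and v<75 else None
E
```

```text
35 [15, 110, 118] [67, 93, 118]
36 [15, 112, 116] [65, 90, 116]
37 [14, 112, 73] [41, 56, 73]
38 [14, 105, 73] [43, 57, 73]
39 [16, 113, 72] [40, 57, 72]
40 [16, 110, 74] [42, 59, 74]
41 [15, 110, 72] [41, 57, 72]
42 [15, 110, 72] [41, 57, 72]
43 [15, 106, 82] [48, 65, 82]
44 [14, 109, 68] [39, 53, 68]
45 [15, 109, 82] [47, 65, 82]
46 [15, 112, 84] [47, 66, 84]
47 [14, 41, 149] [125, 136, 149]
48 [11, 30, 171] [151, 158, 171]
49 [12, 30, 171] [151, 159, 171]
50 [12, 30, 171] [151, 159, 171]
51 [15, 30, 172] [152, 162, 172]
52 [14, 30, 171] [151, 160, 171]
53 [14, 30, 171] [151, 160, 171]
54 [12, 30, 172] [152, 160, 172]
55 [12, 30, 170] [150, 158, 170]
56 [12, 30, 171] [151, 159, 171]
57 [12, 30, 170] [150, 158, 170]
58 [12, 30, 171] [151, 159, 171]
59 [13, 29, 169] [150, 158, 169]
60 [12, 30, 169] [149, 157, 169]
61 [14, 32, 169] [148, 158, 169]
62 [13, 30, 138] [122, 129, 138]
63 [14, 32, 105] [92, 98, 105]
64 [13, 29, 104] [92, 97, 104]
65 [16, 27, 105] [94, 100, 105]
66 [11, 27, 105] [94, 98, 105]
67 [13, 29, 105] [93, 98, 105]
68 [13, 29, 105] [93, 98, 105]
69 [14, 27, 105] [94, 99, 105]
70 [15, 69, 96] [70, 83, 96]
71 [14, 112, 114] [64, 88, 114]
72 [15, 110, 116] [66, 91, 116]
73 [15, 108, 116] [67, 92, 116]
74 [16, 113, 120] [67, 95, 120]
```

View pics/w1z.png

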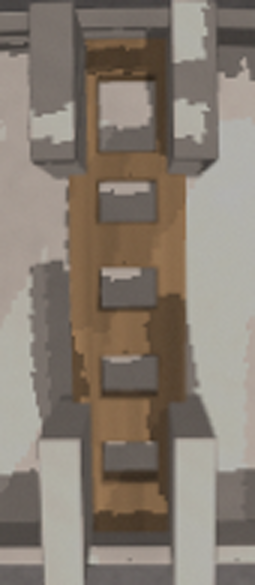

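```bash
python3 - <<'E'
from h import *
st=dict(np.load("w1st.npz"))
p=cv2.imread("pics/w1.png")
S=cv2.cvtColor(p,cv2.COLOR_BGR2HSV)[:,:,1].astype(float)
def cross(a,i0,i1,thr=70):
    # first crossing sub-pixel between i0..i1
    r=range(i0,i1) if i1>i0 else range(i0,i1,-1); s=1 if i1>i0 else -1
    for i in r:
        if (a[i]-thr)*(a[i+s]-thr)<=0 and a[i]!=a[i+s]: return i+s*(a[i]-thr)/(a[i]-a[i+s])
cam=ray("wrist",[(252,100)],st)[0];print("cam",cam)
cents=[(252,58,68),(252,86,34),(252,115,0),(252,144,-34),(253,172,-68)]
out=[]
for u,v,yy in cents:
    col=S[:,u-4:u+5].mean(1); row=S[v-2:v+3,:].mean(0)
    up=cross(col,v,v-25);lo=cross(col,v,v+25);l=cross(row,u,u-25);r=cross(row,u,u+25)
    P=lambda uv,z:onz("wrist",[uv],z,st)[0]
    L,Rr=P((l,v),.026),P((r,v),.026)
    near=(u,lo) if yy>22 else (u,up)
    far=(u,up) if yy>22 else (u,lo)
    N=P(near,.026);F4=P(far,.004);
    print(yy,[round(t,2) for t in(up,lo,l,r)],"width",np.linalg.norm(L-Rr)*1e3,"mid",((L+Rr)/2).round(4),"len",np.linalg.norm(N-F4)*1e3,"N",N.round(4),"F",F4.round(4))
    out.append((yy,(L+Rr)/2,N,F4))
E
```

```text
cam [ 0.55356128 -0.20024914  0.36682567]
68 [np.float64(46.57), np.float64(69.99), np.float64(242.3), np.float64(261.54)] width 21.571878467630334 mid [ 0.5566 -0.1528  0.026 ] len 38.25071368547164 N [ 0.5544 -0.1666  0.026 ] F [ 0.5592 -0.1357  0.004 ]
34 [np.float64(79.89), np.float64(93.46), np.float64(242.63), np.float64(261.5)] width 21.243070903996983 mid [ 0.5514 -0.1848  0.026 ] len 27.803975917064957 N [ 0.5499 -0.1932  0.026 ] F [ 0.5525 -0.1764  0.004 ]
0 [np.float64(108.69), np.float64(122.12), np.float64(243.08), np.float64(261.56)] width 21.01052738775306 mid [ 0.5462 -0.2176  0.026 ] len 27.907636836841494 N [ 0.5471 -0.2104  0.026 ] F [ 0.5439 -0.2273  0.004 ]
-34 [np.float64(138.11), np.float64(149.76), np.float64(243.59), np.float64(262.2)] width 21.5097159771233 mid [ 0.5413 -0.2509  0.026 ] len 28.086327513960164 N [ 0.5414 -0.244   0.026 ] F [ 0.5382 -0.2611  0.004 ]
-68 [np.float64(166.85), np.float64(176.59), np.float64(244.1), np.float64(262.26)] width 21.46119391446937 mid [ 0.536  -0.2839  0.026 ] len 28.264268626734776 N [ 0.5369 -0.2777  0.026 ] F [ 0.5337 -0.2952  0.004 ]
```

```bash
python3 - <<'E'
from h import *
print(rel((.492,.2415,.2),162.9))
# jar
p=cv2.imread("pics/top0.png");print(onz("top",[(302,129)],.085))
E
```

```text
[-5.0802e+02  4.5000e-01 -1.3355e+02  2.0000e-02  9.7540e+01  3.0000e-02]
[[ 0.72076221 -0.00080865  0.085     ]]
```

>>> jog_arm(motion=[-15,0,-4,0,3,0,-55,0,-14,0,11,0,-100,0,-26,0,19,0,-145,0,-38,0,28,0,-190,0,-50,0,37,0,-235,0,-62,0,45,0,-280,0,-74,0,54,0,-325,0,-85,0,62,0,-370,0,-97,0,71,0,-415,0,-109,0,80,0,-455,0,-120,0,88,0,-490,0,-129,0,94,0,-508,0,-133.5,0,97.5,0,-508,0,-133.5,0,97.5,0,-508,0,-133.5,0,97.5,0])

```text
time_s: 3.58
position: [0.4923, 0.2409, 0.2004]
tcp_rot: [[-0.956, -0.0, -0.292], [0.292, -0.001, -0.956], [0.0, -1.0, 0.001]]
force: [-1.0, -0.6, -0.7]
opening: 1.001
```

```bash
python3 - <<'E'
from h import *
st=bot.read_state();p,d=bot.capture("wrist");cv2.imwrite("pics/w2.png",p[:,:,::-1])
np.savez("w2st.npz",**{k:st[k] for k in("position","tcp_rot")})
print(st["time_s"],st["position"],st["joint_positions"],rel((.492,.2415,.063),162.9))
print(proj("wrist",[(.471,.2484,.078),(.643,.195,.078)],st))
E
```

```text
3.575 [0.49228947 0.24093282 0.20044866] [ 1.44101780e+01  2.56310976e+01  9.43010135e+01 -3.40125484e-02
  6.00891302e+01  1.21414677e+02] [ 5.0000e-01  1.3747e+02 -5.6000e-01 -3.0000e-02  8.0000e-02  0.0000e+00]
[[255.48662075 202.71558793]
 [256.55378956  23.4432946 ]]
```

View pics/w2.png

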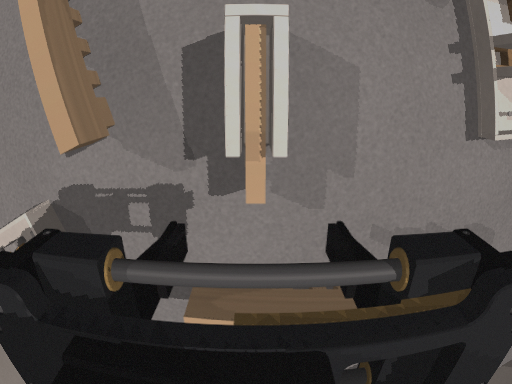

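The free end appears at (256,203), within 1 px of the prediction (255.5,202.7). Descending and closing.

>>> jog_arm(motion=[0,20,0,0,0,0,0.5,60,-0.5,0,0,0,0.5,100,-0.5,0,0,0,0.5,125,-0.5,0,0,0,0.5,136,-0.5,0,0,0,0.5,137.5,-0.5,0,0,0,0.5,137.5,-0.5,0,0,0])

```text
time_s: 4.5
position: [0.4927, 0.2429, 0.0638]
tcp_rot: [[-0.956, 0.002, -0.292], [0.292, 0.0, -0.956], [-0.002, -1.0, -0.001]]
force: [-0.7, -0.3, -0.4]
opening: 1.0
```

>>> jog_arm(gripper=0, motion=[0,0,0,0,0,0,0,0,0,0,0,0,0,0,0,0,0,0,0,0,0,0,0,0,0,0,0,0,0,0,0,0,0,0,0,0,0,0,0,0,0,0,0,0,0,0,0,0])

```text
time_s: 5.5
position: [0.4917, 0.2429, 0.0629]
tcp_rot: [[-0.957, -0.0, -0.292], [0.292, -0.0, -0.957], [0.0, -1.0, 0.0]]
force: [0.6, -0.5, -0.5]
opening: 0.227
```

>>> jog_arm(motion=[0,-3,0,0,0,0,0,-10,0,0,0,0,0,-22,0,0,0,0,0,-36,0,0,0,0,0,-50,0,0,0,0,0,-64,0,0,0,0,0,-78,0,0,0,0,0,-92,0,0,0,0,0,-106,0,0,0,0,0,-116,0,0,0,0,0,-120,0,0,0,0,0,-120,0,0,0,0])

```text
time_s: 7.0
position: [0.4918, 0.2429, 0.1831]
tcp_rot: [[-0.957, 0.0, -0.292], [0.292, 0.0, -0.957], [-0.0, -1.0, -0.0]]
force: [-0.7, -0.4, -1.9]
opening: 0.228
```

```bash
python3 - <<'E'
from h import *
st=bot.read_state();p,d=bot.capture("wrist");cv2.imwrite("pics/w3.png",p[:,:,::-1])
print(st["time_s"],st["position"],st["force"],st["moment"],st["opening"])
s,_=bot.capture("scene");cv2.imwrite("pics/s3.png",cv2.resize(s[90:290,120:420,::-1],None,fx=2.5,fy=2.5))
# setdown: divider centre, yaw y dir 81
c=np.array([.50,.05]);d=np.array([np.cos(np.radians(81)),np.sin(np.radians(81))])
g=c-.068*d;print(g,rel((g[0],g[1],.19),-99))
E
```

```text
7.0 [0.49175469 0.24292389 0.18305145] [-0.67523923 -0.40663293 -1.91102096] [ 0.12807641  0.12815997 -0.01856443] 0.22767919404290676
[ 0.48936246 -0.01716281] [-7.3910e+01 -7.4400e+00  2.4926e+02  3.0000e-02 -9.7960e+01  7.0000e-02]
```

View pics/s3.png

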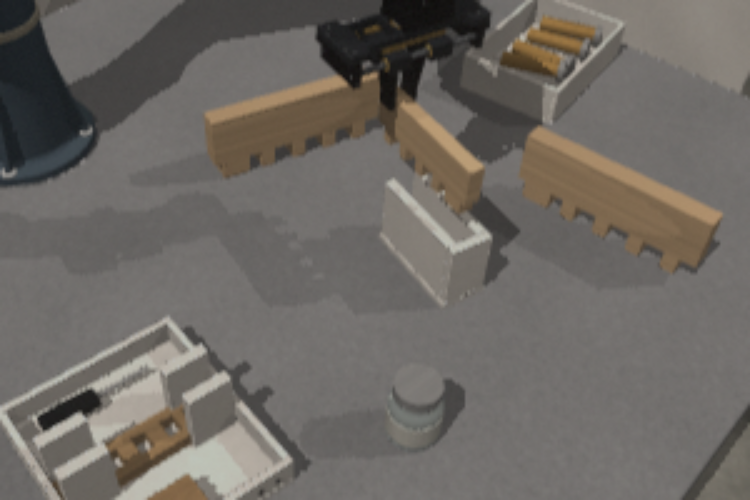

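View pics/w3.png

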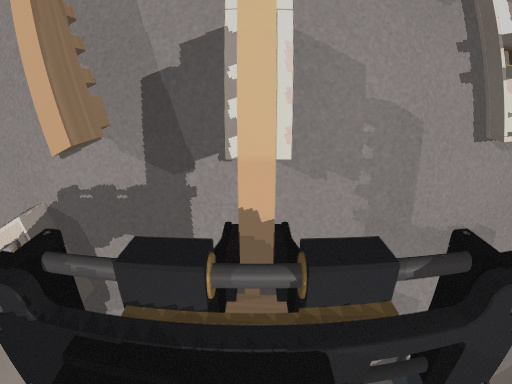

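>>> jog_arm(motion=[0,-10,0,0,0,0,0,-20,0,0,0,0,-3,-20,10,0,-3,0,-10,-20,30,0,-10,0,-17,-20,53,0,-20,0,-24,-20,77,0,-30,0,-31,-20,102,0,-40,0,-38,-20,127,0,-50,0,-45,-20,152,0,-60,0,-52,-20,177,0,-70,0,-59,-18,202,0,-80,0,-66,-14,225,0,-89,0,-72,-10,242,0,-95,0,-74,-8,249,0,-98,0,-74,-8,249,0,-98,0,-74,-8,249,0,-98,0,-74,-8,249,0,-98,0])

```text
time_s: 9.22
position: [0.4901, -0.0164, 0.1913]
tcp_rot: [[-0.155, 0.001, 0.988], [-0.988, -0.0, -0.155], [0.0, -1.0, 0.001]]
force: [0.2, -0.9, -2.0]
opening: 0.224
```

```bash
python3 - <<'E'
from h import *
st=bot.read_state()
print(st["time_s"],st["position"],st["force"],st["moment"],st["opening"],st["joint_positions"])
s,_=bot.capture("scene");cv2.imwrite("pics/s4.png",cv2.resize(s[70:310,60:400,::-1],None,fx=2.3,fy=2.3))
print(rel((.48936,-.0172,.055),-99))
E
```

```text
9.225 [ 0.49009594 -0.01644487  0.19125106] [ 0.20324263 -0.91933827 -1.95901838] [-0.14551193 -0.09994203  0.03401477] 0.2238966783724251 [-1.50044983e+01  2.21620714e+01  1.02795487e+02 -1.94672491e-04
  5.50088397e+01 -6.06827993e+00]
[ 8.7000e-01  1.3619e+02 -6.4000e-01 -3.0000e-02  7.0000e-02  0.0000e+00]
```

View pics/s4.png

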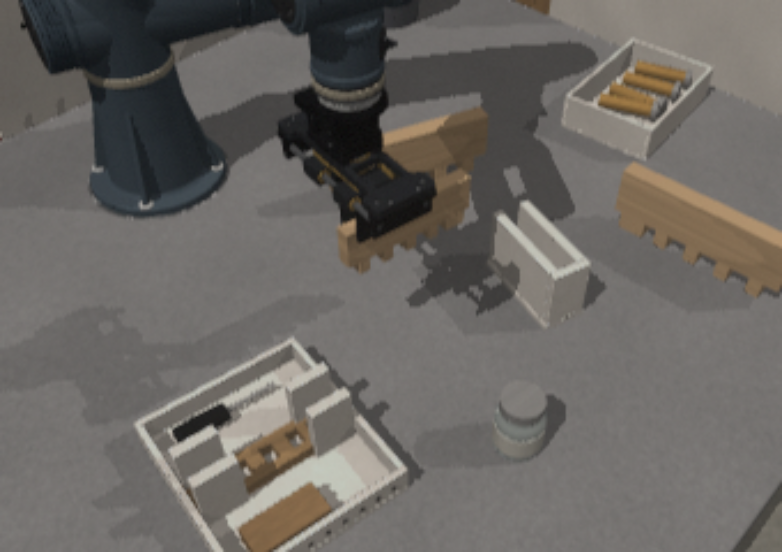

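>>> jog_arm(motion=[0,10,0,0,0,0,0,35,0,0,0,0,0,60,0,0,0,0,0,85,0,0,0,0,0,105,0,0,0,0,0,117,0,0,0,0,0,124,0,0,0,0,0,128,0,0,0,0,0,131,0,0,0,0,0,134,0,0,0,0,0,136,0,0,0,0,0,136,0,0,0,0])

```text
time_s: 10.78
position: [0.4901, -0.0168, 0.0551]
tcp_rot: [[-0.156, 0.0, 0.988], [-0.988, 0.0, -0.156], [-0.0, -1.0, 0.0]]
force: [-0.4, 0.0, -1.5]
opening: 0.224
```

```bash
python3 - <<'E'
from h import *
st=bot.read_state()
print(st["time_s"],st["position"],st["force"],st["moment"],st["opening"])
s,_=bot.capture("scene");cv2.imwrite("pics/s5.png",cv2.resize(s[70:310,60:400,::-1],None,fx=2.3,fy=2.3))
E
```

```text
10.775 [ 0.49011805 -0.01682572  0.05506146] [-0.41938339  0.00257005 -1.51739006] [-0.0131915  -0.1169771   0.01531535] 0.22374196419500156
```

View pics/s5.png

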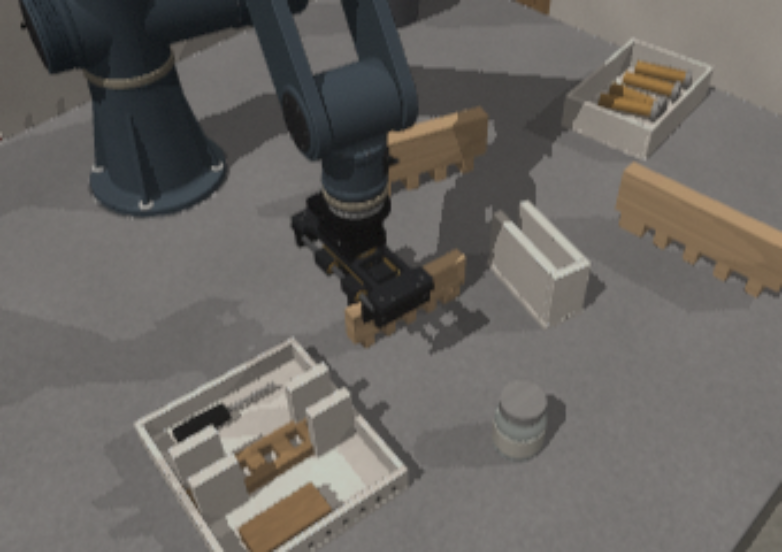

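>>> jog_arm(motion=[0,0.5,0,0,0,0,0,1,0,0,0,0,0,1,0,0,0,0])

```text
time_s: 11.2
position: [0.4903, -0.017, 0.0548]
tcp_rot: [[-0.156, 0.001, 0.988], [-0.988, -0.0, -0.156], [0.0, -1.0, 0.001]]
force: [-0.8, -0.1, 6.2]
opening: 0.224
```

>>> jog_arm(gripper=0.8, motion=[0,0,0,0,0,0,0,0,0,0,0,0,0,0,0,0,0,0,0,0,0,0,0,0,0,0,0,0,0,0,0,0,0,0,0,0])

```text
time_s: 11.95
position: [0.4899, -0.0168, 0.0539]
tcp_rot: [[-0.156, -0.0, 0.988], [-0.988, 0.0, -0.156], [-0.0, -1.0, -0.0]]
force: [-0.1, -0.6, -0.6]
opening: 0.773
```

```bash
python3 - <<'E'
from h import *
d=np.array([np.cos(np.radians(81)),np.sin(np.radians(81))])
c=np.array([.4901,-.0168])+.068*d
# replicate bin view: TCP relative to bin seat (0.546,-0.2188) was
st=dict(np.load("w1st.npz")); off=st["position"]-np.array([.546,-.2188,.026]);print(off)
t=np.array([c[0],c[1],.07])+off;print(c,t,rel(t,-99.53))
E
```

```text
[-0.00659241 -0.06256885  0.17440982]
[0.50073754 0.05036281] [ 0.49414514 -0.01220604  0.24440982] [-5.2000e+00 -1.9051e+02  3.4400e+00  1.0000e-02  5.8000e-01 -0.0000e+00]
```

>>> jog_arm(motion=[0,-10,0,0,0,0,0,-40,0,0,0,0,-1,-80,1,0,0,0,-3,-120,2,0,0.5,0,-5,-155,3.5,0,0.5,0,-5,-180,3.5,0,0.5,0,-5,-190.5,3.5,0,0.5,0,-5,-190.5,3.5,0,0.5,0,-5,-190.5,3.5,0,0.5,0])

```text
time_s: 13.08
position: [0.4933, -0.0123, 0.2434]
tcp_rot: [[-0.164, -0.002, 0.986], [-0.986, 0.001, -0.164], [-0.0, -1.0, -0.002]]
force: [-0.5, 0.2, 0.2]
opening: 0.797
```

```bash
python3 - <<'E'
from h import *
st=bot.read_state();p,d=bot.capture("wrist");cv2.imwrite("pics/w6.png",p[:,:,::-1])
np.savez("w6st.npz",**{k:st[k] for k in("position","tcp_rot")})
print(st["time_s"],st["position"],st["force"])
E
```

```text
13.075 [ 0.49334077 -0.01227157  0.24342845] [-0.5327537   0.15367243  0.20304185]
```

View pics/w6.png

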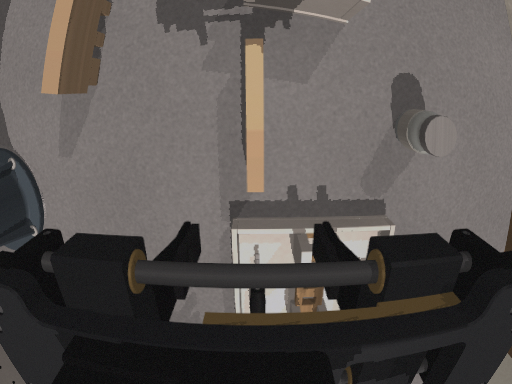

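The board stands upright on the counter at columns ~246–264, rows 39–192. I'll measure its top face at z = 70 mm and compare with the slots seen from the same relative view.

```bash
python3 - <<'E'
from h import *
st=dict(np.load("w6st.npz"))
p=cv2.imread("pics/w6.png")
S=cv2.cvtColor(p,cv2.COLOR_BGR2HSV)[:,:,1].astype(float)
print("yaw",np.degrees(np.arctan2(st["tcp_rot"][1,0],st["tcp_rot"][0,0])))
thr=60
def edge(a,i0,i1):
    s=1 if i1>i0 else -1
    for i in range(i0,i1,s):
        if a[i]>=thr>a[i+s]: return i+s*(a[i]-thr)/(a[i]-a[i+s])
mids=[];W=[]
for v in range(45,188,4):
    row=S[v-1:v+2].mean(0);l=edge(row,255,225);r=edge(row,255,285)
    L,Rr=onz("wrist",[(l,v),(r,v)],.07,st);mids.append((L+Rr)/2);W.append(np.linalg.norm(L-Rr)*1e3)
mids=np.array(mids);print("width",np.mean(W),np.std(W))
f=np.polyfit(mids[:,1],mids[:,0],1);print("dir deg",90-np.degrees(np.arctan(f[0])),"resid",np.std(mids[:,0]-np.polyval(f,mids[:,1]))*1e3)
col=S[:,252:259].mean(1);up=edge(col,60,30);lo=edge(col,170,205)
A,B=onz("wrist",[(255,up),(255,lo)],.07,st);print(up,lo,A,B,"len",np.linalg.norm(A-B)*1e3)
c=(A+B)/2;cx=np.polyval(f,c[1]);print("centre",cx,c[1])
# relation to release line
g=np.array([.4899,-.0168]);x=np.array([.988,-.156]);print("perp offset meas-true",(np.array([cx,c[1]])-g)@x*1e3,"along",(np.array([cx,c[1]])-g)@[.156,.988]*1e3)
E
```

```text
yaw -99.4589132743053
width 20.39378152444108 0.2123843484896522
dir deg 81.06581218519348 resid 0.08608184348768913
37.82857142857143 191.68802228412255 [0.51737387 0.13915823 0.07      ] [ 0.4878743 -0.0388673  0.07     ] len 180.45307959521458
centre 0.5018471251572935 0.05014546833822038
perp offset meas-true 1.360266594643558 along 68.0058742426995
```

```bash
cat >> h.py <<'E'
def avgcap(tag,n=8):
    P=[];Q=[];im=[]
    for i in range(n):
        s=bot.read_state();P.append(s["position"]);Q.append(s["tcp_rot"]);p,_=bot.capture("wrist");im.append(p.astype(float))
    P=np.array(P);st={"position":P.mean(0),"tcp_rot":R.from_matrix(Q).mean().as_matrix()}
    cv2.imwrite(f"pics/{tag}.png",np.mean(im,0)[:,:,::-1].round().astype(np.uint8));np.savez(tag+".npz",**st)
    print(tag,s["time_s"],st["position"],"std",P.std(0),"yaw",np.degrees(np.arctan2(st["tcp_rot"][1,0],st["tcp_rot"][0,0])),st["tcp_rot"][2])
    return st
def board(tag,z=.07,vr=(45,188),u=255,thr=60,up0=60,lo0=170):
    st=dict(np.load(tag+".npz"));p=cv2.imread(f"pics/{tag}.png");S=cv2.cvtColor(p,cv2.COLOR_BGR2HSV)[:,:,1].astype(float)
    def edge(a,i0,i1):
        s=1 if i1>i0 else -1
        for i in range(i0,i1,s):
            if a[i]>=thr>a[i+s]: return i+s*(a[i]-thr)/(a[i]-a[i+s])
    m=[];W=[]
    for v in range(*vr,4):
        row=S[v-1:v+2].mean(0);L,Q=onz("wrist",[(edge(row,u,u-30),v),(edge(row,u,u+30),v)],z,st);m.append((L+Q)/2);W.append(np.linalg.norm(L-Q)*1e3)
    m=np.array(m);f=np.polyfit(m[:,1],m[:,0],1)
    col=S[:,u-3:u+4].mean(1);A,B=onz("wrist",[(u,edge(col,up0,up0-35)),(u,edge(col,lo0,lo0+35))],z,st)
    cy=(A+B)[1]/2;print("board centre",np.polyval(f,cy),cy,"dir",90-np.degrees(np.arctan(f[0])),"w,len",np.mean(W),np.linalg.norm(A-B)*1e3)
E
python3 - <<'E'
from h import *
avgcap("w7");board("w7")
print(rel((.5394,-.2815,.2004),-99.5,dict(np.load("w7.npz"))))
E
```

```text
w7 13.475 [ 0.49373271 -0.01234649  0.2436322 ] std [2.63345821e-04 5.56569333e-05 3.10123564e-04] yaw -99.45762506274318 [-1.67362099e-04 -9.99998293e-01 -1.83992982e-03]
board centre 0.5017347853699629 0.05005702933326264 dir 81.09218425156615 w,len 20.462791009503306 180.46244150504492
[ 2.580e+02  4.302e+01  8.935e+01  1.100e-01  4.000e-02 -1.000e-02]
```

>>> jog_arm(motion=[15,2,5,0,0,0,50,8,17,0,0,0,90,15,31,0,0,0,130,22,45,0,0,0,170,28,59,0,0,0,210,35,73,0,0,0,243,41,84,0,0,0,258,43,89.5,0,0,0,258,43,89.5,0,0,0,258,43,89.5,0,0,0,258,43,89.5,0,0,0])

```text
time_s: 14.9
position: [0.5401, -0.2802, 0.2018]
tcp_rot: [[-0.163, -0.0, 0.987], [-0.987, 0.0, -0.163], [-0.0, -1.0, -0.0]]
force: [-0.2, 0.4, -0.3]
opening: 0.803
```

```bash
cat >> h.py <<'E'
def slots(tag,thr=70,uc=252):
    st=dict(np.load(tag+".npz"));p=cv2.imread(f"pics/{tag}.png");S=cv2.cvtColor(p,cv2.COLOR_BGR2HSV)[:,:,1].astype(float)
    def edge(a,i0,i1):
        s=1 if i1>i0 else -1
        for i in range(i0,i1,s):
            if a[i]<=thr<a[i+s]: return i+s*(thr-a[i])/(a[i+s]-a[i])
    d=np.array([np.cos(np.radians(81)),np.sin(np.radians(81)),0])
    C=[];M=[]
    for v,yy in[(58,68),(86,34),(115,0),(144,-34),(172,-68)]:
        col=S[:,uc-4:uc+5].mean(1);row=S[v-2:v+3].mean(0)
        up,lo,l,r=edge(col,v,v-25),edge(col,v,v+25),edge(row,uc,uc-25),edge(row,uc,uc+25)
        L,Q=onz("wrist",[(l,v),(r,v)],.026,st);um=(l+r)/2
        near,far=(lo,up) if yy>22 else (up,lo)
        N=onz("wrist",[(um,near)],.026,st)[0];F=onz("wrist",[(um,far)],.004,st)[0]
        C.append((N+F)/2);M.append((L+Q)/2);print(yy,C[-1][:2].round(4),M[-1][:2].round(4),round(np.linalg.norm((N-F)[:2])*1e3,2),round(np.linalg.norm(L-Q)*1e3,2))
    C=np.array(C);M=np.array(M);f=np.polyfit(M[:,1],M[:,0],1);cy=C[:,1].mean()
    print("seat",np.polyval(f,cy),cy,"dir",90-np.degrees(np.arctan(f[0])),"span",np.linalg.norm(C[0]-C[-1])*1e3)
E
python3 - <<'E'
from h import *
avgcap("w8");slots("w8")
E
```

```text
w8 15.25 [ 0.54016865 -0.28079693  0.20174199] std [5.40475779e-05 3.90034020e-04 9.59116490e-05] yaw -99.39319721262167 [-6.27538394e-06 -9.99999991e-01  1.31491116e-04]
68 [ 0.5566 -0.1512] [ 0.5567 -0.1519] 31.07 21.83
34 [ 0.5514 -0.1849] [ 0.5517 -0.184 ] 16.84 21.27
0 [ 0.546 -0.219] [ 0.5465 -0.217 ] 16.85 21.28
-34 [ 0.5407 -0.2528] [ 0.5412 -0.2504] 17.58 21.5
-68 [ 0.5354 -0.2866] [ 0.536  -0.2835] 17.76 21.34
seat 0.5461744880054735 -0.2188969848414984 dir 81.09218581804411 span 137.12703850795705
```

```bash
python3 - <<'E'
from h import *
st=dict(np.load("w8.npz"))
print(rel((.5005,.0504,.2017),-98.97,st),rel((.5005,.0504,.058),-98.97,st))
E
```

```text
[-3.2028e+02  3.0000e-02 -9.3190e+01 -1.0000e-02 -4.2000e-01 -0.0000e+00] [-3.2028e+02  1.4373e+02 -9.3210e+01 -1.0000e-02 -4.2000e-01 -0.0000e+00]
```

>>> jog_arm(motion=[-15,0,-4,0,0,0,-55,0,-16,0,0,0,-105,0,-30,0,0,0,-155,0,-45,0,-0.4,0,-205,0,-60,0,-0.4,0,-255,0,-74,0,-0.4,0,-300,0,-87,0,-0.4,0,-320,5,-93,0,-0.4,0,-320,30,-93,0,-0.4,0,-320,65,-93,0,-0.4,0,-320,100,-93,0,-0.4,0,-320,128,-93,0,-0.4,0,-320,140,-93,0,-0.4,0,-320,143.5,-93,0,-0.4,0,-320,143.5,-93,0,-0.4,0,-320,143.5,-93,0,-0.4,0])

```text
time_s: 17.3
position: [0.5016, 0.0493, 0.0589]
tcp_rot: [[-0.157, 0.002, 0.988], [-0.988, -0.0, -0.157], [-0.0, -1.0, 0.002]]
force: [0.2, 0.2, 0.2]
opening: 0.806
```

>>> jog_arm(gripper=0, motion=[0,0,0,0,0,0,0,0,0,0,0,0,0,0,0,0,0,0,0,0,0,0,0,0,0,0,0,0,0,0,0,0,0,0,0,0,0,0,0,0,0,0,0,0,0,0,0,0])

```text
time_s: 18.3
position: [0.5009, 0.0493, 0.0579]
tcp_rot: [[-0.157, -0.0, 0.988], [-0.988, 0.0, -0.157], [-0.0, -1.0, -0.0]]
force: [0.1, 0.6, -0.2]
opening: 0.228
```

```bash
python3 - <<'E'
from h import *
st=bot.read_state();print(st["force"],st["opening"],st["moment"])
avgcap("w9")
E
```

```text
[ 0.1493614   0.6050528  -0.24986475] 0.22779835293839973 [ 0.00527144 -0.09819616 -0.06419454]
w9 18.65 [0.50089542 0.04931346 0.05790768] std [1.56292503e-05 1.01790100e-05 7.88138276e-06] yaw -99.05299691364097 [ 2.12407824e-06 -9.99999998e-01 -6.95241725e-05]
```

View pics/w9.png

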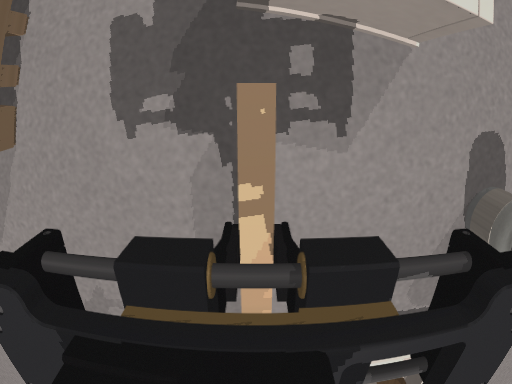

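```bash
python3 - <<'E'
from h import *
st=dict(np.load("w9.npz"))
print(rel((.5448,-.2196,.165),-98.97,st))
E
```

```text
[ 2.5866e+02 -1.0710e+02  8.5660e+01  0.0000e+00 -8.0000e-02  0.0000e+00]
```

>>> jog_arm(motion=[0,-5,0,0,0,0,0,-20,0,0,0,0,0,-45,0,0,0,0,0,-70,0,0,0,0,0,-95,0,0,0,0,10,-107,4,0,0,0,35,-107,12,0,0,0,70,-107,23,0,0,0,105,-107,35,0,0,0,140,-107,46,0,0,0,175,-107,58,0,0,0,207,-107,68.5,0,0,0,233,-107,77,0,0,0,250,-107,83,0,0,0,258.7,-107,85.7,0,-0.1,0,258.7,-107,85.7,0,-0.1,0,258.7,-107,85.7,0,-0.1,0,258.7,-107,85.7,0,-0.1,0])

```text
time_s: 20.95
position: [0.5447, -0.2186, 0.165]
tcp_rot: [[-0.154, -0.0, 0.988], [-0.988, 0.0, -0.154], [-0.0, -1.0, -0.001]]
force: [0.5, -0.3, -1.9]
opening: 0.224
```

```bash
python3 - <<'E'
from h import *
st=avgcap("w10",6)
s=bot.read_state();print(s["time_s"],s["force"],s["moment"],s["opening"])
print(rel((.5448,-.2196,.092),-98.97,st))
s,_=bot.capture("scene");cv2.imwrite("pics/s10.png",cv2.resize(s[170:340,90:290,::-1],None,fx=3.5,fy=3.5))
E
```

```text
w10 21.2 [ 0.54479279 -0.21897771  0.16500297] std [7.05960048e-05 2.54280282e-04 2.35439992e-05] yaw -98.90458565146399 [-1.51005803e-04 -9.99999968e-01 -2.05260657e-04]
21.25 [ 0.39178609  0.75961803 -1.91292957] [-0.07747488 -0.10322674 -0.03869837] 0.2254989765906252
[ 6.2e-01  7.3e+01  1.2e-01  1.0e-02  7.0e-02 -1.0e-02]
```

View pics/s10.png

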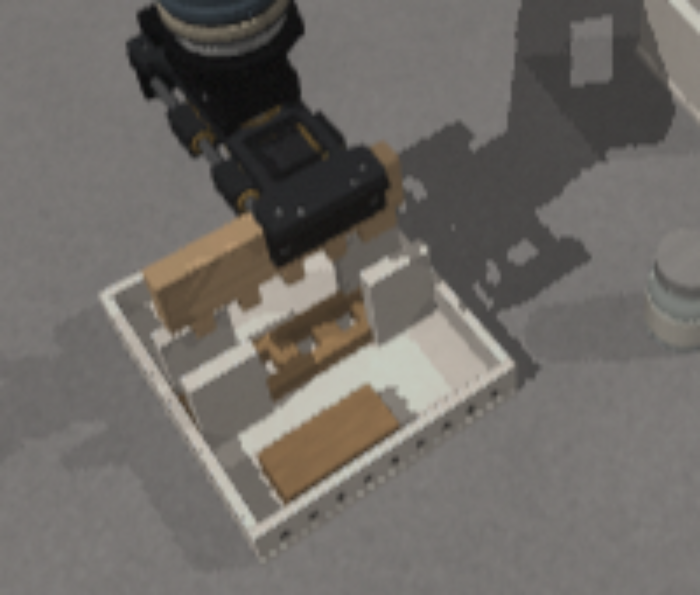

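View pics/w10.png

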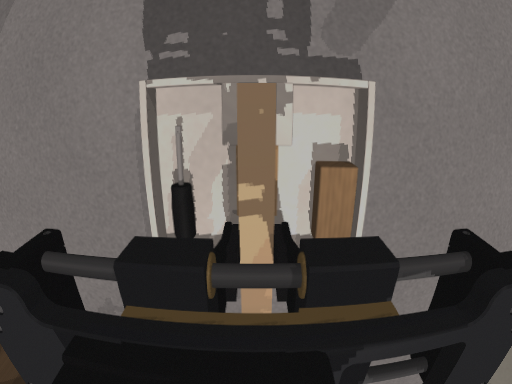

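The board hangs over the rail, with its +y end at (257,85) and the cheeks to either side. I'll check whether it slipped in the jaws since the grip (w9).

```bash
python3 - <<'E'
from h import *
for t in("w9","w10"):
    p=cv2.imread(f"pics/{t}.png");S=cv2.cvtColor(p,cv2.COLOR_BGR2HSV)[:,:,1].astype(float)
    print(t,S[78:92,252:262].mean(1).round(0), [ (np.where(S[v,225:290]>75)[0][[0,-1]]+225).tolist() for v in(95,120,150,180)])
    print(p[78:92,257].tolist())
E
```

```text
w9 [16. 16. 16. 16. 16. 92. 92. 93. 92. 92. 92. 92. 92. 92.] [[237, 275], [237, 275], [238, 274], [238, 274]]
[[70, 72, 75], [71, 72, 76], [71, 72, 76], [71, 73, 76], [72, 72, 77], [91, 116, 142], [90, 115, 142], [90, 115, 142], [90, 115, 142], [91, 116, 142], [91, 115, 142], [91, 116, 142], [91, 116, 142], [91, 115, 142]]
w10 [30. 28. 29. 29. 30. 93. 92. 92. 92. 92. 92. 92. 92. 92.] [[237, 275], [237, 275], [236, 277], [237, 276]]
[[110, 117, 125], [120, 127, 136], [117, 124, 132], [107, 113, 121], [88, 93, 100], [78, 100, 123], [78, 100, 123], [79, 100, 123], [79, 100, 123], [78, 100, 123], [78, 100, 123], [78, 99, 122], [78, 100, 123], [78, 100, 123]]
```

No slip: the end is at row 83 in both pictures. Lowering to just above the rail.

>>> jog_arm(motion=[0.5,8,0,0,0.1,0,0.6,25,0,0,0.1,0,0.6,43,0,0,0.1,0,0.6,58,0,0,0.1,0,0.6,68,0,0,0.1,0,0.6,73,0,0,0.1,0,0.6,73,0,0,0.1,0,0.6,73,0,0,0.1,0])

```text
time_s: 22.3
position: [0.5452, -0.2205, 0.0925]
tcp_rot: [[-0.157, 0.001, 0.988], [-0.988, -0.001, -0.157], [0.0, -1.0, 0.001]]
force: [0.8, 0.4, -2.2]
opening: 0.225
```

```bash
python3 - <<'E'
from h import *
st=avgcap("w11",6)
s=bot.read_state();print(s["time_s"],s["force"],s["moment"])
print(rel((.5448,-.2196,.078),-98.97,st))
E
```

```text
w11 22.55 [ 0.54509073 -0.22043098  0.09249547] std [9.06833516e-05 5.98031234e-05 7.29620888e-05] yaw -99.05132751896231 [ 4.47208310e-04 -9.99999354e-01  1.04458802e-03]
22.6 [-0.11680193  0.286912   -2.63204516] [-0.0234048  -0.08655162 -0.00491016]
[-0.78 14.49 -0.43 -0.06 -0.08  0.03]
```

>>> jog_arm(motion=[-0.6,2,-0.4,0,-0.1,0,-0.6,4,-0.4,0,-0.1,0,-0.6,5,-0.4,0,-0.1,0,-0.6,5,-0.4,0,-0.1,0,-0.6,5,-0.4,0,-0.1,0,-0.6,5,-0.4,0,-0.1,0,-0.6,5,-0.4,0,-0.1,0,-0.6,5,-0.4,0,-0.1,0])

```text
time_s: 23.6
position: [0.5445, -0.2196, 0.087]
tcp_rot: [[-0.156, 0.0, 0.988], [-0.988, -0.0, -0.156], [0.0, -1.0, 0.0]]
force: [0.5, 0.5, -1.9]
opening: 0.227
```

```bash
python3 - <<'E'
from h import *
st=avgcap("w12",6)
s=bot.read_state();print(s["time_s"],s["force"],s["moment"])
print(rel((.5448,-.2196,.078),-98.97,st))
E
```

```text
w12 23.85 [ 0.54445702 -0.21958717  0.08697252] std [1.78401823e-05 9.32625611e-06 2.01174891e-05] yaw -98.95281245313235 [ 1.01471281e-05 -9.99999999e-01  3.68583110e-05]
23.9 [ 0.87455464 -0.37916193 -2.96472658] [ 0.00235141 -0.10144727  0.00810827]
[-0.04  8.97  0.34 -0.    0.02  0.  ]
```

Settled within 0.35 mm of the target. I'll lower gently to a millimetre or two below the rail top, watching the force.

>>> jog_arm(motion=[0,1,0.3,0,0,0,0,2,0.3,0,0,0,0,3,0.3,0,0,0,0,4,0.3,0,0,0,0,5,0.3,0,0,0,0,5,0.3,0,0,0])

```text
time_s: 24.65
position: [0.5447, -0.2196, 0.0818]
tcp_rot: [[-0.156, -0.0, 0.988], [-0.988, 0.0, -0.156], [-0.0, -1.0, -0.0]]
force: [-0.6, 0.2, -1.1]
opening: 0.225
```

>>> jog_arm(motion=[0,1,0,0,0,0,0,2,0,0,0,0,0,3,0,0,0,0,0,4,0,0,0,0,0,5,0,0,0,0,0,6,0,0,0,0,0,6,0,0,0,0])

```text
time_s: 25.52
position: [0.5446, -0.2196, 0.0758]
tcp_rot: [[-0.156, -0.0, 0.988], [-0.988, 0.0, -0.156], [-0.0, -1.0, -0.0]]
force: [0.4, -0.8, -1.5]
opening: 0.225
```

>>> jog_arm(motion=[0,1.5,0,0,0,0,0,3,0,0,0,0,0,4.5,0,0,0,0,0,6,0,0,0,0,0,7.5,0,0,0,0,0,9,0,0,0,0,0,10,0,0,0,0,0,10,0,0,0,0])

```text
time_s: 26.52
position: [0.5448, -0.2196, 0.066]
tcp_rot: [[-0.156, 0.0, 0.988], [-0.988, -0.0, -0.156], [0.0, -1.0, 0.0]]
force: [-0.2, 0.3, -2.1]
opening: 0.224
```

Sliding freely. Lowering the last 2 mm to full seating.

>>> jog_arm(motion=[0,0.7,0,0,0,0,0,1.3,0,0,0,0,0,2,0,0,0,0,0,2,0,0,0,0,0,2,0,0,0,0])

```text
time_s: 27.15
position: [0.5451, -0.2197, 0.0659]
tcp_rot: [[-0.155, 0.001, 0.988], [-0.988, -0.001, -0.155], [0.0, -1.0, 0.001]]
force: [-1.9, 1.1, 10.6]
opening: 0.226
```

```bash
python3 - <<'E'
from h import *
st=avgcap("w13",4)
s=bot.read_state();print(s["time_s"],s["force"],s["moment"])
s,_=bot.capture("scene");cv2.imwrite("pics/s13.png",cv2.resize(s[190:340,90:270,::-1],None,fx=4,fy=4))
E
```

```text
w13 27.3 [ 0.54504038 -0.21971882  0.06586101] std [1.51115031e-05 5.58486354e-06 1.29949678e-05] yaw -98.94388377607142 [ 4.79967498e-04 -9.99999317e-01  1.06563908e-03]
27.35 [-1.93215823  1.23045246 10.33875901] [ 0.27258273  0.39575955 -0.03366051]
```

View pics/s13.png

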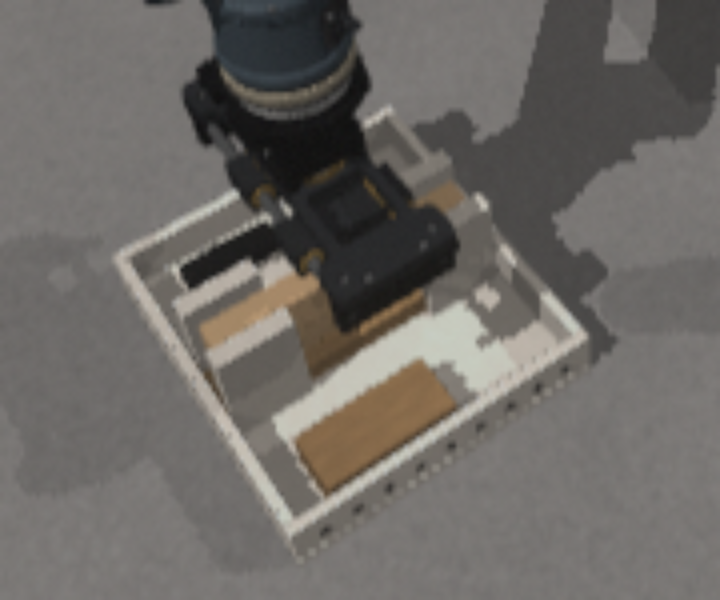

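View pics/w13.png

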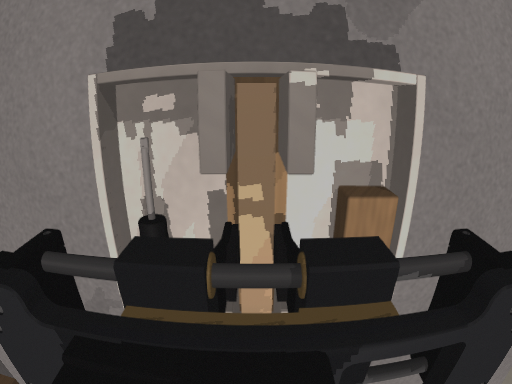

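>>> jog_arm(gripper=0.33, motion=[0,0,0,0,0,0,0,0,0,0,0,0,0,0,0,0,0,0,0,0,0,0,0,0])

```text
time_s: 27.9
position: [0.5447, -0.2196, 0.0637]
tcp_rot: [[-0.156, -0.0, 0.988], [-0.988, 0.0, -0.156], [-0.0, -1.0, -0.0]]
force: [0.2, -0.6, -0.4]
opening: 0.328
```

```bash
python3 - <<'E'
from h import *
st=avgcap("w14",4)
s=bot.read_state();print(s["time_s"],s["force"],s["moment"],s["opening"])
for t in("w13","w14"):
    p=cv2.imread(f"pics/{t}.png");S=cv2.cvtColor(p,cv2.COLOR_BGR2HSV)[:,:,1].astype(float)
    print(t,S[76:92,252:262].mean(1).round(0), [ (np.where(S[v,225:290]>75)[0][[0,-1]]+225).tolist() for v in(95,120,140)])
    print(p[100,228:284].tolist()[::3])
E
```

```text
w14 28.05 [ 0.54468938 -0.21960899  0.06373876] std [1.75891885e-05 9.29918542e-06 4.83821243e-05] yaw -98.95322224700318 [-1.22275160e-04 -9.99999952e-01 -2.83660896e-04]
28.1 [0.25570327 0.14801069 0.28252751] [ 0.00364385 -0.10001617  0.02022754] 0.33003413457886205
w13 [ 35. 107. 108. 108. 107. 108. 107.  92.  93.  93.  92.  93.  93.  93.
  93.  93.] [[235, 278], [235, 278], [236, 277]]
[[72, 76, 82], [61, 64, 68], [56, 63, 72], [72, 93, 116], [78, 100, 123], [78, 101, 124], [78, 101, 124], [79, 101, 124], [78, 101, 124], [78, 100, 124], [79, 101, 124], [78, 100, 124], [78, 101, 124], [78, 100, 123], [78, 100, 123], [78, 100, 123], [47, 63, 81], [73, 77, 82], [74, 78, 84]]
w14 [ 56. 107. 107. 107. 107. 108. 102.  93.  93.  92.  92.  92.  92.  92.
  92.  92.] [[236, 279], [236, 278], [236, 278]]
[[72, 76, 82], [64, 66, 71], [63, 66, 72], [72, 94, 115], [79, 102, 125], [80, 102, 126], [80, 102, 126], [80, 102, 126], [80, 102, 125], [80, 102, 126], [80, 102, 126], [79, 102, 125], [79, 102, 125], [80, 102, 126], [80, 102, 126], [80, 102, 126], [80, 102, 125], [54, 66, 80], [74, 78, 84]]
```

View pics/w14.png

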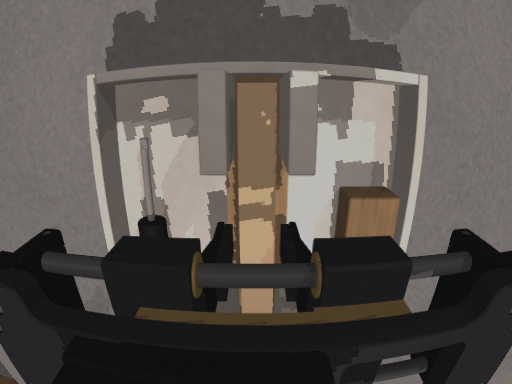

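Released: the force on the tool is zero and the arm relaxed to 63.7 mm. Raising straight up, then back to the view position to check the seating height.

>>> jog_arm(motion=[0,-3,0,0,0,0,0,-12,0,0,0,0,0,-30,0,0,0,0,0,-60,0,0,0,0,5,-95,0,0,0,0,25,-135,0,0,0,0,48,-170,0,0,0,0,62,-186,0,0,0,0,62,-186,0,0,0,0,62,-186,0,0,0,0,62,-186,0,0,0,0])

```text
time_s: 29.48
position: [0.5345, -0.2796, 0.2489]
tcp_rot: [[-0.155, -0.002, 0.988], [-0.988, 0.002, -0.155], [-0.001, -1.0, -0.002]]
force: [-0.2, 0.1, -0.3]
opening: 0.328
```

```bash
python3 - <<'E'
from h import *
st=avgcap("w15",6);_,d=bot.capture("wrist");np.save("w15d.npy",d)
s=bot.read_state();print(s["time_s"],s["force"])
E
```

```text
w15 29.725 [ 0.53481641 -0.28002542  0.24910204] std [0.00018251 0.00027612 0.00019239] yaw -98.915675330023 [-0.00102142 -0.99999814 -0.00163533]
29.825 [ 0.22323746 -0.8744358   0.50396528]
```

View pics/w15.png

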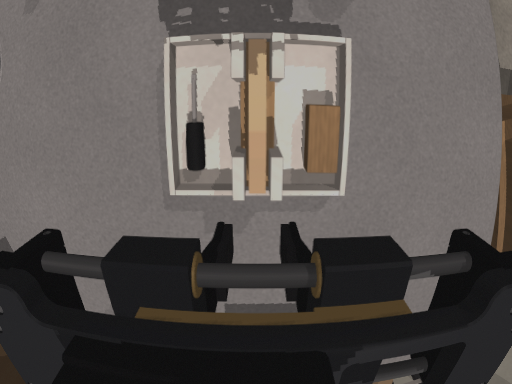

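The board stands in the slots between the cheeks (columns 248–267, rows 39–192). The screwdriver and the carton look undisturbed. Now the height, from depth.

```bash
python3 - <<'E'
from h import *
st=dict(np.load("w15.npz"));d=np.load("w15d.npy")
def z(us,vs):
    u,v=np.meshgrid(np.arange(*us),np.arange(*vs));uv=np.stack([u.ravel(),v.ravel()],1);dd=d[v.ravel(),u.ravel()]
    o,r=ray("wrist",uv,st);c=bot.get_calibration("wrist");ax=-(st["tcp_rot"]@c["hand_eye"][:3,2])
    t=dd/(r@ax);P=o+r*t[:,None];return np.round([np.median(P[dd>0,2])*1e3,P[dd>0,2].std()*1e3],2)
for v in range(45,190,16): print(v,"board",z((252,263),(v,v+4)))
print("cheeks",z((234,241),(45,70)),z((275,282),(45,70)),z((235,242),(165,190)),z((273,280),(165,190)))
print("counter",z((100,140),(60,160)),z((380,420),(60,160)),"carton",z((312,332),(112,165)))
import h
S=cv2.cvtColor(cv2.imread("pics/w15.png"),cv2.COLOR_BGR2HSV)[:,:,1].astype(float)
for zz in(.076,.078):
    h.board("w15",z=zz,u=258,thr=70,vr=(80,145))
E
```

```text
45 board [77.83  0.85]
61 board [77.89  0.78]
77 board [77.91  0.75]
93 board [77.62  0.85]
109 board [77.67  0.7 ]
125 board [77.8   0.66]
141 board [77.89  0.72]
157 board [77.31  0.7 ]
173 board [77.69  0.66]
189 board [77.53  0.88]
cheeks [87.8   0.83] [87.95  0.83] [87.62  0.72] [87.63  0.71]
counter [-0.16  0.84] [-0.3   0.83] carton [37.75  0.78]
board centre 0.5456874508562801 -0.2190285503892848 dir 81.03320796220217 w,len 37.44975076672238 180.66207663760017
board centre 0.5457023960612434 -0.21891052828343155 dir 81.03320796220223 w,len 37.22920969871332 179.5981601491146
```

```bash
python3 - <<'E'
from h import *
st=dict(np.load("w15.npz"));d=np.load("w15d.npy")
c=bot.get_calibration("wrist");ax=-(st["tcp_rot"]@c["hand_eye"][:3,2])
v,u=np.mgrid[0:220,150:370];uv=np.stack([u.ravel(),v.ravel()],1);o,r=ray("wrist",uv,st)
Z=(o+r*(d[v,u].ravel()/(r@ax))[:,None])[:,2].reshape(v.shape)*1e3
print("walls",np.median(Z[60:170,168-150:171-150]),np.median(Z[60:170,345-150:348-150]))
print("floor L",np.median(Z[70:110,182-150:190-150]),np.median(Z[60:140,205-150:230-150]),"floor R",np.median(Z[60:130,283-150:298-150]))
for vv in(90,110,130): print(vv,Z[vv-3:vv+3,236-150:282-150].mean(0).round(0).astype(int).tolist())
E
```

```text
walls 39.429231405730626 39.60840309126468
floor L 7.870963349912885 7.801277609418955 floor R 7.852717394217917
90 [8, 7, 7, 7, 26, 26, 26, 25, 26, 26, 91, 26, 77, 78, 77, 78, 78, 77, 78, 78, 79, 78, 78, 78, 78, 77, 78, 77, 78, 78, 26, 26, 26, 26, 26, 26, 26, 26, 8, 8, 8, 8, 76, 8, 8, 8]
110 [7, 8, 8, 8, 26, 26, 25, 25, 26, 26, 26, 26, 78, 78, 78, 78, 78, 78, 77, 77, 78, 78, 78, 77, 78, 78, 77, 78, 77, 25, 26, 91, 26, 26, 26, 26, 26, 91, 8, 7, 8, 8, 8, 8, 8, 8]
130 [8, 8, 8, 75, 26, 26, 26, 26, 26, 26, 26, 26, 77, 78, 78, 78, 78, 78, 78, 78, 78, 78, 78, 77, 78, 78, 78, 78, 78, 78, 26, 26, 25, 25, 25, 26, 26, 10, 8, 7, 8, 8, 7, 8, 8, 7]
```

```bash
python3 - <<'E'
from h import *
st=dict(np.load("w1st.npz"));d=np.load("w1.npy")
c=bot.get_calibration("wrist");ax=-(st["tcp_rot"]@c["hand_eye"][:3,2])
v,u=np.mgrid[0:220,150:370];uv=np.stack([u.ravel(),v.ravel()],1);o,r=ray("wrist",uv,st)
Z=(o+r*(d[v,u].ravel()/(r@ax))[:,None])[:,2].reshape(v.shape)*1e3
for vv,h in((58,8),(86,4),(115,4),(144,3),(172,3)):
    b=Z[vv-h:vv+h,246-150:258-150];print(vv,np.median(b),b.std())
print("floor",np.median(Z[60:140,200-150:225-150]),"rail",np.median(Z[98:105,240-150:265-150]))
for vv in (58,86,115,144,172): print([int(round(x)) for x in np.median(Z[vv-1:vv+2,236-150:270-150],0)])
E
```

```text
58 8.19506173662446 0.7726542783755278
86 8.13848041946455 0.683672730289394
115 8.456464916888228 0.772986397430423
144 8.259768855958665 0.6911409743471667
172 8.044704452044304 0.8199071946669186
floor 8.144185842730966 rail 26.226841894317012
[63, 49, 32, 26, 26, 26, 25, 8, 8, 9, 8, 9, 8, 8, 8, 8, 9, 8, 8, 8, 9, 9, 9, 8, 9, 13, 27, 26, 26, 26, 57, 83, 88, 88]
[25, 27, 26, 27, 26, 27, 24, 8, 8, 8, 9, 8, 8, 8, 8, 8, 9, 8, 9, 8, 8, 8, 8, 8, 8, 9, 26, 27, 27, 27, 27, 28, 27, 26]
[27, 26, 27, 27, 26, 26, 25, 16, 8, 9, 8, 9, 9, 9, 8, 7, 10, 9, 8, 8, 9, 8, 9, 9, 9, 9, 9, 26, 26, 26, 26, 27, 26, 27]
[27, 26, 27, 26, 26, 26, 27, 26, 9, 8, 8, 9, 9, 8, 8, 8, 8, 8, 8, 7, 8, 9, 7, 8, 9, 9, 8, 25, 25, 26, 27, 26, 26, 27]
[88, 84, 69, 53, 35, 26, 26, 26, 22, 8, 8, 8, 8, 8, 8, 8, 8, 8, 8, 7, 7, 9, 8, 9, 9, 8, 7, 25, 25, 26, 30, 65, 87, 88]
```

```bash
python3 - <<'E'
from h import *
s=bot.read_state();print(s["time_s"],s["force"],s["opening"])
p,_=bot.capture("top");cv2.imwrite("pics/t16.png",p[:,:,::-1])
a=cv2.imread("pics/top0.png")
for n,box in(("jar",(285,115,320,145)),("bin",(330,140,425,240))):
    u0,v0,u1,v1=box;print(n,np.abs(a[v0:v1,u0:u1].astype(int)-p[v0:v1,u0:u1,::-1]).mean())
print(bot.hand_in())
E
```

```text
29.825 [ 0.22323746 -0.8744358   0.50396528] 0.3301246360867559
jar 16.42920634920635
bin 29.72694736842105
the job is handed in; nothing more can be done
None
```

View pics/t16.png

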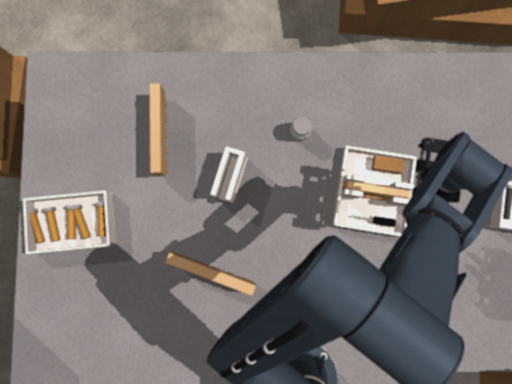

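The divider is in the display bin with every tongue in its own slot, the wide one in the wide slot, and the job is handed in at 29.9 s. I drew it from the rack by its free end, set it down and let go, then took it again by its middle. It slid into the slots without resistance until it bottomed, at about 12 N, and I released it there.

**Position:** The board's centre is about 0.5 mm horizontally from the measured seat, and its direction is within 0.1° of the slots. The top is level along its whole length. The gripper is clear, with no contact force.

**Height (disagrees with the description):** The board sits about 2.0 mm above the given seat height; the limit is 2.5 mm. Depth puts its top at about 78 mm instead of 76 mm. Depth before insertion showed the slot floors at about 8 mm above the counter, so the slots are 18 mm deep, not 22 mm. The board therefore rests on the slot floors and cannot go lower. A second height estimate, from the board's apparent length, gave only about 0.4 mm; I trusted the depth, as its cheek and counter readings matched the known heights.

**Bystanders:** In the last top view the jar (302,129), carton (389,163) and screwdriver (375,219) look unmoved. The pixel-difference check on the jar and bin areas told nothing, because the arm's shadow and the lighting had changed; I went by eye.

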